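# Free the stuck clamp knob and clamp a tube rack on a platform shaker

### The arm

A 7-joint arm with a two-finger parallel gripper is mounted at the origin on a cart in front of the work surface, level with it; the furniture and walls round the work are solid. World frame = base frame: x ahead of the robot, y to its left, z up, the work surface at z = 0. Lengths are in m, angles in degrees, forces in N, time in s.
With the tool pointing down it reaches from about 0.425 to 0.875 m from the base axis. Payload 4.7 kg.
Tool frame: the origin (TCP) lies at the very end of the fingers, on their centre line; the grasp point (between the pads) lies 19 mm behind it; z points along the fingers, y is the line along which they close (so a half turn about z gives the same grasp; the last joint's range is limited). The gripper opens to 87 mm and grips with 3 to 60 N. Pads are 19 mm wide; open, the fingers measure 117 mm over their backs; the gripper's body (75 mm by 190 mm) begins 51 mm behind the grasp point.
Start: joints at [76.095, 18.392, -4.016, 83.108, 1.295, 78.541, -3.26], TCP at [0.165, -0.629, 0.183] pointing down, gripper open.
Joint ranges: [-163.93, 163.93], [-17.29, 119.83], [-79.2, 71.16], [3.27, 140.29], [-89.18, 269.18], [5.43, 117.66], [-154.24, 154.24]. Speed limits (degrees/s): [147.25, 147.25, 180, 180, 180, 180, 180].

### API

Orientations are given as [roll, pitch, yaw] about the fixed x, y, z axes, in that order (R = Rz(yaw) Ry(pitch) Rx(roll)).
In Python, from cell import get_obs, read_camera, sign_off, silhouettes gives the robot as it stands.
- The arm moves only by the tool play_rows, never from a script. Its argument "steps" is a list that holds one entry, the list of rows, each a list of 7 numbers: the shift along the tool's x, y, z in m, then the turn, a rotation vector about the tool's x, y, z in rad, then the finger opening in m, from 0 to 0.087. A call has 1 to 12 rows; each row shifts and turns the commanded pose from where the row before left it, along the tool's axes as they then stand; what a row does not reach is not made up. A row lasts 1/10 s, in which the tool goes at most 50 mm and 8.59 degrees, less where a joint would pass 70% of its speed; a pose out of reach is approached as far as the arm can. A call is refused whole if a number of a shift passes 0.05 or a number of a turn 0.15, either way. A call with a gripper value outside its range is refused whole. The fingers move at their own pace and stop on an object; "force" is the grip in N (left out, the last holds). Time passes only in rows, so rows that do not move let the fingers close. It gives the time, the measured TCP pose, the force, the opening and the grip force at its end, in the units of the state.
- get_obs(): the state, without advancing time (a new reading comes with each control period).
- read_camera(name): name is "scene" or "top"; returns a dict with "frame" (400x640x3 uint8, red, green, blue), "intrinsics" (3x3 intrinsics, pixels), "k1" (the pictures are not rectified: a ray, as slopes to the right and down, at radius r is drawn at 1 + k1 r^2 times it, then the intrinsics apply), "view" (4x4, takes a point from world to camera coordinates). Camera axes: x right, y up, looking along -z (the intrinsics and any distortion apply to the point x, -y, -z); pixel columns grow to the right and rows downward; lengths in m; the calibration is good to about 2 mm. A picture is of the moment at which its call begins. There is no depth.
- sign_off(): hands the job in; it is judged then, once.
Trained networks look in the newest picture that a camera, given by its name, has taken for a name from the list of things; names that differ only in an ending like _2 or _b are one class to them, and where a whole thing is asked for, a point or a joint stands for the part that bears it (a point fixed in the world has none). Each returns a list of dicts, best first, with "p" (0 to 1); they miss things now and then, are a little off and sometimes report something else, mostly with a low value. They report only what shows in the picture. A call takes as long as a camera call.
- silhouettes(camera, name): "pixels" (400x640 bool, what is visible of it) and "extent" ([left, top, right, bottom] in pixels, round what is visible of it).
The state is a dict: "time_s": time; "qpos": joint angles; "joint_velocities": joint speeds; "effort": joint torques, N m; "tool_pos": TCP position; "tool_rot": TCP orientation; "force": force on the tool from outside, world axes, zero at the start; "wrist_torque": the same for the moment, N m; "grip_width": finger opening in m; "grasp_force": force on a finger pad.
Only numpy, scipy, OpenCV 4.12 (cv2) and the standard library are available. Lean on these libraries where they do the work, as an engineer would, in place of code of your own. Each camera call takes 0.05 s, during which the arm holds its last target. There are 200 camera calls.

### The job

Clamp the tube rack on the shaker: the bar knob of its sliding jaw is stuck tight, so break it loose with a short firm twist anticlockwise and back it off freely by about half a turn, then slide the jaw gently to the left until it has pushed the rack square against the fixed fence and presses on it with no play. Tighten the knob firmly again by feel, without overtightening it and without crushing the rack, leave the rack clamped and let go; do not disturb the loose things standing round the shaker.

Things in the scene. Friction and masses are not known exactly. Their poses are not given: they have to be found in the camera images.
- shaker: platform shaker, white housing, bare aluminium platform 220 x 300 mm, fixed, turned up to 0.3 rad. Origin: centre of its underside on the bench; x away from the robot, y to the left along the jaw's travel, z up. Platform top z = 92 mm, with a 2 mm rubber mat (y = 25 to 123 mm) under the rack. The jaw rides on a steel rail along y at x = 0 on the right half.
- fence_face (a point): middle of the rubber face of the fixed fence at the left edge of the platform (shaker y = 125 mm); the fence is 200 mm long along shaker x and its top is 116 mm above the bench. Axes as the shaker's.
- tube_rack: loose green tube rack, tubes fixed in it, 82 mm wide between side walls (88 over the rim), 206 mm long, 34 mm high, 0.17 to 0.35 kg, lying a little askew on the mat between jaw and fence; it drags with 1 to 3 N. Origin: centre of its underside; y is its long axis, to end parallel to the fence (shaker x). Home against the fence its centre is at shaker y = 84 mm.
- jaw (a joint): travel of the aluminium jaw along shaker y towards the fence, m, 0 = fully back, stop at 0.075. Locked while the knob is tight (holds 30 N or more); loose it drags with about 4 N. Reads about 0.058 to 0.059 with the rack home and clamped. Press on the rack with 5 to 15 N, as some is lost on letting go; over 25 N crushes it.
- jaw_face (a point): middle of the rubber face (144 mm long along shaker x) of the jaw's sprung pressure plate, which pushes the rack; 113 mm above the bench, 70 mm ahead (shaker y) of the knob axis when free. The plate yields 1 mm per 20 N, at most 3 mm. Axes as the shaker's.
- knob_grip (a point): centre of the black bar knob on the jaw's saddle, on its vertical turning axis, 148 mm above the bench, at grip height. The bar is 58 mm long (the point's x), 16 mm thick (its y: pinch the flat sides across this), 24 mm high; the saddle's top lies 26 mm below this point. It travels with the jaw, so the jaw can be slid by it.
- clamp_knob (a joint): turn of the knob, rad, growing anticlockwise seen from above (loosening); it stays at its height; 0 = the pressure foot inside just touches the rail. Found stuck at -0.34 to -0.22: breaking loose takes 0.4 to 1 N m at first, fading to 0 (pinch with 60 N or more); beyond, it turns freely (0.1 N m). Tightening rises about 2.5 N m per rad below 0; -0.15 to -0.4 is firm, below -0.55 overtightened.
- vial_red: loose glass vial with a red cap, 23 mm across, 52 mm high, standing at the front right of the shaker; origin under its centre; bystander
- vial_clear: loose clear glass vial, 23 mm across, 52 mm high, next to the first; origin under its centre; bystander
- wash_bottle: loose small white bottle with a green cap, 48 mm across, 98 mm high, behind the shaker on the right; origin under its centre; bystander
- tip_box: loose box of pipette tips with a blue top, 87 x 123 x 63 mm, left of the shaker; origin under its centre; bystander

How it is judged (in metres and radians):
On the way, in this order (a step that is already met when the one before it is completed fails the run):
1. the knob has been broken loose and backed off by nearly half a turn (value of joint clamp_knob above 2.4 rad), for 0.1 s.
2. with the knob loose, the jaw has pushed the rack square against the fence and presses on it (y of tube_rack in the frame of shaker above 0.082 m and angle between the y axis of tube_rack and the x axis of shaker, either way round below 0.025 rad and contact force between jaw and tube_rack above 1 N and value of joint clamp_knob above 0.1 rad), for 0.1 s.
At the end, for the whole second after the job is handed in: the rack is home against the fence (its centre at least 82.0 mm along shaker y, within 0.025 rad of parallel), the jaw still presses on it with more than 1 N, the knob is tight again (joint below -0.1) and everything is released and at rest (y of tube_rack in the frame of shaker above 0.082 m and angle between the y axis of tube_rack and the x axis of shaker, either way round below 0.025 rad and contact force between jaw and tube_rack above 1 N and value of joint clamp_knob below -0.1 rad and linear speed of tube_rack below 0.02 m/s); the robot touches nothing.
It fails at once if the rack is squeezed by the jaw with more than 25 N (contact force between jaw and tube_rack above 25 N).
It fails at once if the knob is overtightened (joint below -0.55) (value of joint clamp_knob below -0.55 rad).
It fails at once if the rack is tipped by more than 0.2 rad (angle between tube_rack's own z axis and vertical above 0.2 rad).
It fails at once if a vial, the small bottle or the tip box is moved by more than 20 mm (distance of any of vial_red, vial_clear, wash_bottle, tip_box from where it was at the start of the episode above 0.02 m).
It also fails if it takes over 67 s, if anything falls off the work surface, if the arm or the gripper's body presses on something with over 40 N, if the wrist force passes 120 N, or if a joint passes its speed limit or range.

## Working session

There is one attempt and no reset: what is moved stays moved. The work goes in short steps, Python scripts to look and compute and a tool call to move; the robot and the scene stay as the last step left them, time stands still between calls to the robot, and variables do not carry over. Pictures are saved under pics/ and viewed, at most 10 in all, crops included, and the job is handed in when it is done.

Besides the shell and the picture viewer there is one more tool, called by a JSON object that holds its "api" and its "payload". play_rows: Moves the arm, as the interface text tells. Its arguments: {"type":"object","properties":{"steps":{"type":"array","items":{"type":"array","items":{"type":"array","items":{"type":"number"}}}},"force":{"type":"number"}},"required":["steps"]}

```bash
mkdir -p pics
cat > h.py <<'E'
import numpy as np, cv2
from cell import get_obs, read_camera, sign_off, silhouettes
def ray(c,u,v):
    K=np.array(c["intrinsics"]);V=np.array(c["view"])
    p=cv2.undistortPoints(np.array([[[u,v]]],float),K,np.array([c["k1"],0,0,0.]))[0,0]
    R=V[:3,:3];o=-R.T@V[:3,3]
    return o,R.T@np.array([p[0],-p[1],-1.])
def at_z(c,u,v,z):
    o,d=ray(c,u,v);return o+d*(z-o[2])/d[2]
def proj(c,P):
    V=np.array(c["view"]);q=V[:3,:3]@np.array(P)+V[:3,3];x,y=q[0]/-q[2],-q[1]/-q[2]
    s=1+c["k1"]*(x*x+y*y);K=np.array(c["intrinsics"]);return K[0,0]*x*s+K[0,2],K[1,1]*y*s+K[1,2]
def rect(c,mask,z):
    """min-area rect of mask outline mapped to plane z: centre,size,yaw of long side (deg)"""
    cs,_=cv2.findContours(mask.astype(np.uint8),0,2);k=max(cs,key=cv2.contourArea)[:,0]
    P=np.array([at_z(c,u,v,z)[:2] for u,v in k])
    (cx,cy),(w,h),a=cv2.minAreaRect((P*1000).astype(np.float32))
    if w<h:w,h,a=h,w,a+90
    return np.round([cx,cy,w,h,(a+90)%180-90],1)
E
python3 - <<'E'
from h import *
o=get_obs();print({k:np.round(v,3).tolist() for k,v in o.items()})
for n in("top","scene"):
    c=read_camera(n);cv2.imwrite(f"pics/{n}0.png",c["frame"][:,:,::-1])
    print(n,"cam at",ray(c,320,200)[0],c["k1"])
    for t,z in(("shaker",.092),("tube_rack",.128),("knob_grip",.16),("jaw",.12),("vial_red",.052),("vial_clear",.052),("wash_bottle",.098),("tip_box",.063),("jaw_face",.116)):
        for s in silhouettes(n,t)[:2]:
            print(t,round(s["p"],2),np.round(s["extent"]),rect(c,s["pixels"],z) if s["pixels"].any() else "")
E
```

```text
{'time_s': 0.0, 'qpos': [76.094, 18.439, -4.017, 83.174, 1.295, 78.54, -3.26], 'joint_velocities': [-0.08, -0.015, 0.036, -0.045, 0.128, -0.009, 0.013], 'effort': [0.0, -49.129, -0.404, -31.253, -0.064, 0.044, 0.0], 'tool_pos': [0.165, -0.628, 0.182], 'tool_rot': [-179.892, 0.005, 14.718], 'force': [-0.098, -0.2, -0.133], 'wrist_torque': [-0.035, 0.013, -0.012], 'grasp_force': 0.0, 'grip_width': 0.087}
top cam at [0.3072707  0.01386574 1.50629463] -0.09467985402898983
shaker 0.8 [267. 149. 393. 253.] [545.1 -11.7 303.  228.5 -73.6]
tube_rack 0.93 [282. 165. 330. 240.] [530.3  54.6 207.6  89.   16.6]
knob_grip 0.65 [350. 174. 364. 195.] [571.8 -90.6  55.8  26.3 -14.3]
jaw 0.73 [324. 171. 368. 220.] [565.9 -70.2 149.7 100.4  17.4]
vial_red 0.52 [420. 246. 428. 255.] [ 409.7 -281.6   28.4   23.6  -46.2]
vial_red 0.24 [350. 175. 363. 194.] [592.7 -98.9  61.3  28.7  -0.7]
vial_clear 0.48 [424. 222. 431. 232.] [ 469.1 -294.8   26.    19.9   90. ]
wash_bottle 0.87 [401. 153. 415. 170.] [ 654.3 -234.6   61.2   43.7  -27.5]
tip_box 0.78 [170. 220. 216. 263.] [433.  363.9 126.7  88.3 -66.3]
tip_box 0.55 [351. 175. 362. 195.] [590.5 -98.   60.9  28.4  -0.6]
jaw_face 0.69 [324. 169. 346. 222.] [552.8 -29.5 146.8  12.7  15.6]
scene cam at [-0.00937562  0.2978931   0.8699429 ] -0.004463361527695963
shaker 0.81 [261. 146. 409. 268.] [532.7 -10.2 317.9 248.2 -74.1]
tube_rack 0.98 [273. 170. 359. 240.] [519.   55.8 223.7 102.7  17. ]
knob_grip 0.54 [355. 152. 371. 172.] [560.9 -87.2  67.   30.8 -16.1]
jaw 0.73 [316. 150. 375. 206.] [563.3 -77.4 157.9 119.6  17.7]
vial_clear 0.15 [318. 151. 377. 206.] [ 613.4 -111.5  174.3  132.3   16.8]
wash_bottle 0.95 [375. 131. 394. 161.] [ 628.3 -214.9  120.1   40.1  -33.3]
tip_box 0.83 [171. 277. 240. 346.] [418.7 363.6 120.4 107.7 -66.7]
tip_box 0.5 [261. 146. 409. 269.] [552.8 -22.6 333.5 261.2 -74.6]
jaw_face 0.66 [319. 170. 364. 205.] [550.4 -29.3 152.5  22.9  15.3]
```

View pics/top0.png

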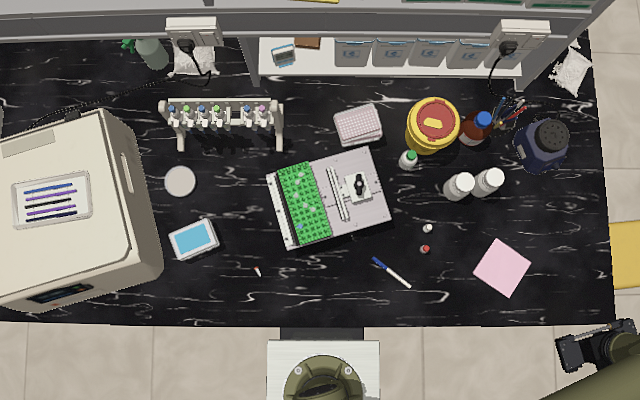

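View pics/scene0.png

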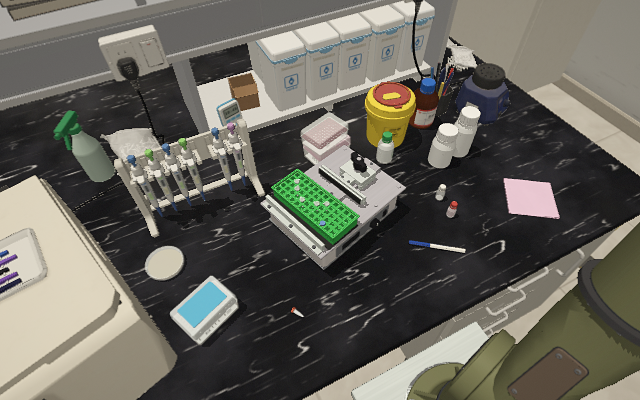

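Run:
```python
from h import *
a=cv2.imread("pics/top0.png")[160:215,315:385];b=cv2.imread("pics/scene0.png")[140:205,320:400]
f=lambda i:cv2.resize(i,(400,300),interpolation=cv2.INTER_CUBIC)
cv2.imwrite("pics/crop1.png",np.hstack([f(a),f(b)]))
for n in("top","scene"):
    c=read_camera(n);g=c["frame"].astype(int).max(2)
    x0,x1,y0,y1=(340,375,165,205) if n=="top" else (345,380,145,180)
    m=np.zeros(g.shape,bool);m[y0:y1,x0:x1]=g[y0:y1,x0:x1]<60
    print(n,m.sum(),rect(c,m,.16),rect(c,m,.148))
    print([np.round(proj(c,(.570,-.096,.16)),1)])
    s=silhouettes(n,"knob_grip")[0];print(rect(c,s["pixels"],.148))
```

```text
top 107 [572.8 -91.9  54.2  23.9  -0.8] [575.2 -92.8  54.6  24.1  -0.8]
[array([360.1, 185. ])]
[573.8 -92.8  57.3  24.1  -0.7]
scene 490 [ 566.6 -108.3   93.9   66.7  -24.4] [ 576.4 -115.2   95.5   67.8  -24.4]
[array([359.4, 158.6])]
[571.6 -94.5  72.1  32.9 -18. ]
```

View pics/crop1.png

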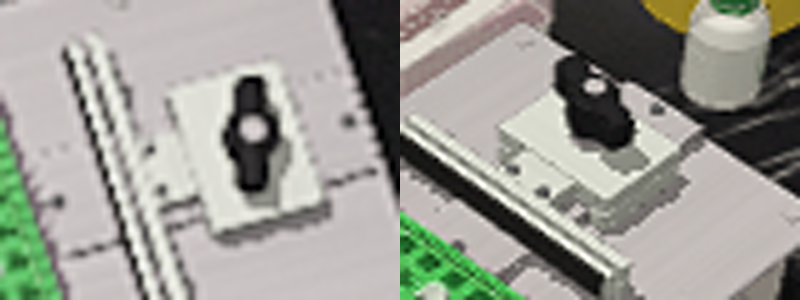

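{"api": "play_rows", "payload": {"steps": [[[0,0,-0.04,0,0,0.128,0.06],[0,0,-0.04,0,0,0.128,0.06],[0.03,-0.04,0,0,0,0,0.06],[0.03,-0.04,0,0,0,0,0.06],[0.03,-0.04,0,0,0,0,0.06],[0.03,-0.04,0,0,0,0,0.06],[0.03,-0.04,0,0,0,0,0.06],[0.03,-0.04,0,0,0,0,0.06],[0.03,-0.04,0,0,0,0,0.06],[0.03,-0.04,0,0,0,0,0.06],[0.03,-0.04,0,0,0,0,0.06],[0.03,-0.04,0,0,0,0,0.06]]], "force": 60}}

```text
time_s: 2.4
tool_pos: [0.4657, -0.2268, 0.2639]
tool_rot: [179.9, -0.0, 0.0]
force: [0.8, -0.4, 0.1]
grip_width: 0.0604
grasp_force: 0.0
```

{"api": "play_rows", "payload": {"steps": [[[0.026,-0.033,0,0,0,0,0.05],[0.026,-0.033,0,0,0,0,0.05],[0.026,-0.033,0,0,0,0,0.05],[0.026,-0.03,0.02,0,0,0,0.05],[0,0,0.03,0,0,0,0.05],[0,0,0.02,0,0,0,0.05],[0,0,0,0,0,0,0.05]]]}}

```text
time_s: 3.1
tool_pos: [0.5665, -0.0989, 0.1902]
tool_rot: [-179.9, 0.3, 0.1]
force: [0.4, -0.0, 0.3]
grip_width: 0.0498
grasp_force: 0.0
```

Run:
```python
from h import *
o=get_obs();print(np.round(o["tool_pos"],4),np.round(o["qpos"],1),np.round(o["force"],1),np.round(o["wrist_torque"],2),o["time_s"])
a=read_camera("scene");b=read_camera("top")
f=lambda i:cv2.resize(i,(400,400),interpolation=cv2.INTER_CUBIC)
cv2.imwrite("pics/c2.png",np.hstack([f(a["frame"][110:190,320:400,::-1]),f(b["frame"][145:225,310:390,::-1])]))
for p in ((.572,-.096,.16),o["tool_pos"]): print(np.round(proj(a,p),1),np.round(proj(b,p),1))
```

```text
[ 0.5665 -0.0989  0.1902] [ 35.7  11.8 -32.6  92.3   6.4  78.2 -87.6] [ 0.4 -0.   0.3] [-0.05  0.04 -0.  ] 3.1
[359. 158.] [360.1 184.3]
[362.  150.2] [362.1 184.1]
```

View pics/c2.png

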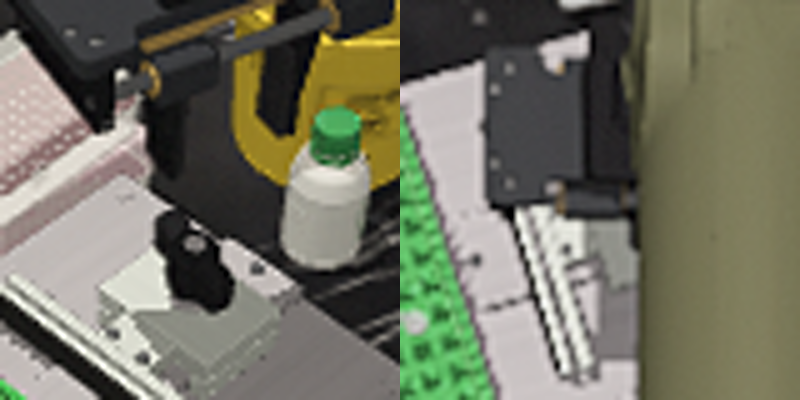

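Run:
```python
from h import *
o=get_obs();p=np.array(o["tool_pos"]);print(np.round(p,4),o["tool_rot"],o["time_s"],o["grip_width"])
a=read_camera("scene");s=10
i=cv2.resize(a["frame"][120:180,335:395,::-1],(600,600),interpolation=cv2.INTER_CUBIC)
for q,col in ((p+[0,.025,0],(0,0,255)),(p-[0,.025,0],(0,0,255)),(p,(255,0,0)),((.572,-.096,.16),(0,255,255)),((.572+.029,-.096,.16),(0,255,255)),((.572-.029,-.096,.16),(0,255,255)),(p+[.01,.025,0],(0,128,255)),(p+[-.01,.025,0],(0,128,255))):
    u,v=proj(a,q);cv2.circle(i,(int((u-335+.5)*s),int((v-120+.5)*s)),4,col,-1)
cv2.imwrite("pics/c3.png",i)
```

```text
[ 0.5687 -0.0997  0.1939] [ 1.79993052e+02 -6.12666173e-03  2.01229056e-02] 3.2 0.050028540150626924
```

View pics/c3.png

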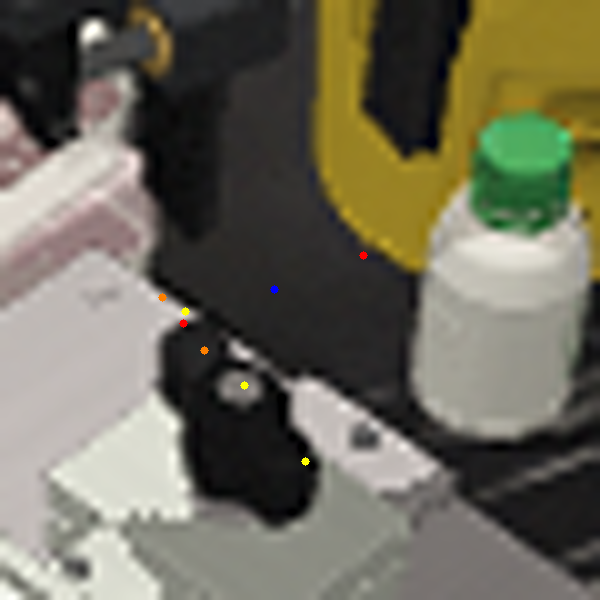

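Run:
```python
from h import *
o=get_obs();p=np.array(o["tool_pos"]);print(p,o["tool_rot"])
a=read_camera("scene");b=read_camera("top")
for d in([0,.095,.07],[.0375,.095,.07],[-.0375,.095,.07],[.0375,.095,.11],[-.0375,.095,.11]): print(d,np.round(proj(a,p+d),1),np.round(proj(b,p+d),1))
for d in([.01,.0325,0],[-.01,.0325,0],[0,-.0325,0]):print(np.round(proj(a,p+d),1))
# scene px of assumed tip midpoint as world at several depth
for z in(.16,.19,.21,.225):print(z,at_z(a,365,139.5,z))
# platform corners check, yaw 16.4
import math
t=math.radians(16.3)
for x,y in((.11,.15),(.11,-.15),(-.11,-.15),(-.11,.15)):
    P=(.545+x*math.cos(t)-y*math.sin(t),-.0117+x*math.sin(t)+y*math.cos(t),.092);print(np.round(proj(a,P)),np.round(proj(b,P)))
i=np.hstack([cv2.resize(q["frame"][y:y+100,290:390,::-1],(400,400),interpolation=cv2.INTER_CUBIC) for q,y in((a,80),(b,120))])
cv2.imwrite("pics/c4.png",np.clip(i.astype(float)*2.5,0,255).astype(np.uint8))
```

```text
[ 0.56930497 -0.09978986  0.19479687] [ 1.79970237e+02 -1.04907778e-01  1.05239501e-02]
[0, 0.095, 0.07] [326.7 139. ] [326.2 177. ]
[0.0375, 0.095, 0.07] [319.  128.8] [326.2 162.1]
[-0.0375, 0.095, 0.07] [334.8 149.6] [326.3 192.1]
[0.0375, 0.095, 0.11] [318.7 114.8] [326.5 158.2]
[-0.0375, 0.095, 0.11] [335.1 135.6] [326.5 189.1]
[347.9 149.8]
[352.1 155.1]
[373.5 143.6]
0.16 [ 0.62211981 -0.14324154  0.16      ]
0.19 [ 0.59543476 -0.12460055  0.19      ]
0.21 [ 0.57764473 -0.11217322  0.21      ]
0.225 [ 0.5643022  -0.10285273  0.225     ]
[259. 203.] [265. 176.]
[344. 144.] [368. 147.]
[406. 188.] [391. 221.]
[320. 259.] [286. 252.]
```

View pics/c4.png

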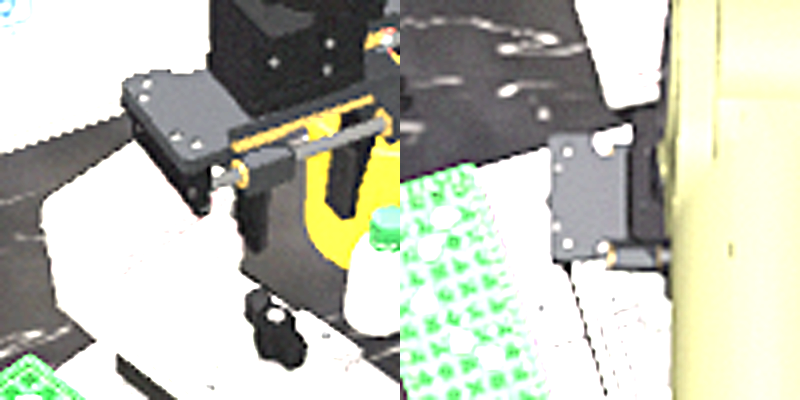

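{"api": "play_rows", "payload": {"steps": [[[0.003,-0.004,0.015,0,0,0,0.05],[0,0,0.015,0,0,0,0.05],[0,0,0.015,0,0,0,0.05],[0,0,0.012,0,0,0,0.05],[0,0,0,0,0,0,0.05],[0,0,0,0,0,0,0.05],[0,0,0,0,0,0,0.05]]]}}

```text
time_s: 4.05
tool_pos: [0.5722, -0.0954, 0.137]
tool_rot: [180.0, -0.1, 0.0]
force: [0.1, 0.7, -0.8]
grip_width: 0.0498
grasp_force: 0.0
```

Run:
```python
from h import *
o=get_obs();p=np.array(o["tool_pos"]);print(np.round(p,4),o["tool_rot"],np.round(o["force"],1),np.round(o["wrist_torque"],2),o["time_s"])
a=read_camera("scene");s=8;u0,v0=320,105
i=cv2.resize(a["frame"][v0:v0+75,u0:u0+75,::-1],(600,600),interpolation=cv2.INTER_CUBIC)
i=np.clip(i*1.8,0,255).astype(np.uint8)
for q,col in ((p+[0,.0325,0],(0,0,255)),(p-[0,.0325,0],(0,0,255)),((.572,-.096,.16),(0,255,255))):
    u,v=proj(a,q);cv2.circle(i,(int((u-u0+.5)*s),int((v-v0+.5)*s)),4,col,-1)
cv2.imwrite("pics/c5.png",i)
```

```text
[ 0.5722 -0.0954  0.137 ] [ 1.79986136e+02 -6.06401262e-02  4.31915162e-02] [ 0.1  0.7 -0.8] [ 0.06  0.04 -0.01] 4.05
```

View pics/c5.png

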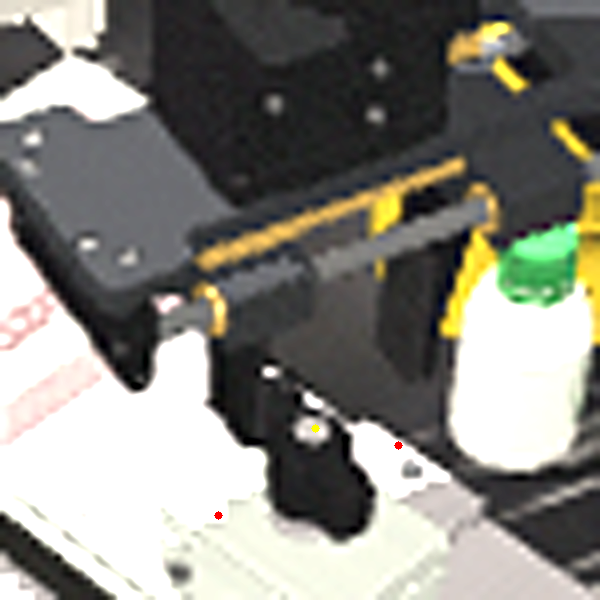

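Run:
```python
from h import *
a=read_camera("scene");b=read_camera("top")
def tri(pa,pb):
    R=[ray(a,*pa),ray(b,*pb)];A=sum(np.eye(3)-np.outer(d,d)/(d@d) for o,d in R);v=sum((np.eye(3)-np.outer(d,d)/(d@d))@o for o,d in R)
    X=np.linalg.solve(A,v);return np.round(X,4),np.round(np.array(proj(a,X))-pa,1)
print(tri((320.8,98.8),(328,153)),tri((336,121),(327.5,184.5)))
print("knob cap",tri((358.8,158.9),(360.2,183.7)))
print("tip at",[np.round(at_z(a,361.2,155.6,z),3) for z in(.137,.15,.165)])
```

```text
(array([ 0.6082, -0.0091,  0.3448]), array([-0.8, -0.1])) (array([ 0.5355, -0.0072,  0.3401]), array([-0.4, -0.1]))
knob cap (array([ 0.5745, -0.0971,  0.1543]), array([-0.1, -0. ]))
tip at [array([ 0.596, -0.118,  0.137]), array([ 0.585, -0.111,  0.15 ]), array([ 0.573, -0.102,  0.165])]
```

{"api": "play_rows", "payload": {"steps": [[[0,0,0,0,0,0,0.03],[0,0,0,0,0,0,0.02],[0,0,0,0,0,0,0.01],[0,0,0,0,0,0,0.005],[0,0,0,0,0,0,0.005]]], "force": 8}}

```text
time_s: 4.75
tool_pos: [0.5716, -0.0954, 0.1364]
tool_rot: [180.0, 0.0, 0.0]
force: [0.5, -1.1, 0.3]
grip_width: 0.018
grasp_force: 0.0
```

{"api": "play_rows", "payload": {"steps": [[[0,0,0,0,0,0,0.005],[0,0,0,0,0,0,0.005],[0,0,0,0,0,0,0.005]]]}}

```text
time_s: 5.05
tool_pos: [0.5716, -0.0954, 0.1364]
tool_rot: [180.0, 0.0, 0.0]
force: [-0.1, 0.0, 0.2]
grip_width: 0.0058
grasp_force: 0.0
```

{"api": "play_rows", "payload": {"steps": [[[0,0,0,0,0,0,0.05],[0,0,0,0,0,0,0.05],[0,0,0,0,0,0,0.05],[0,0,0,0,0,0,0.05],[0,0,0.008,0,0,0,0.05],[0,0,0.008,0,0,0,0.05],[0,0,0.006,0,0,0,0.05],[0,0,0.004,0,0,0,0.05],[0,0,0,0,0,0,0.05],[0,0,0,0,0,0,0.05]]]}}

```text
time_s: 6.05
tool_pos: [0.5717, -0.0953, 0.1104]
tool_rot: [-180.0, 0.0, 0.1]
force: [0.5, -0.3, 1.8]
grip_width: 0.0498
grasp_force: 0.0
```

Run:
```python
from h import *
o=get_obs();p=np.array(o["tool_pos"]);print(np.round(p,4),o["grip_width"],np.round(o["force"],1),np.round(o["wrist_torque"],2),o["time_s"])
a=read_camera("scene");s=8;u0,v0=320,115
i=cv2.resize(a["frame"][v0:v0+75,u0:u0+75,::-1],(600,600),interpolation=cv2.INTER_CUBIC)
i=np.clip(i*1.8,0,255).astype(np.uint8)
cv2.imwrite("pics/c6.png",i)
```

```text
[ 0.5717 -0.0953  0.1104] 0.04977656048697379 [ 0.5 -0.3  1.8] [0.02 0.   0.01] 6.05
```

View pics/c6.png

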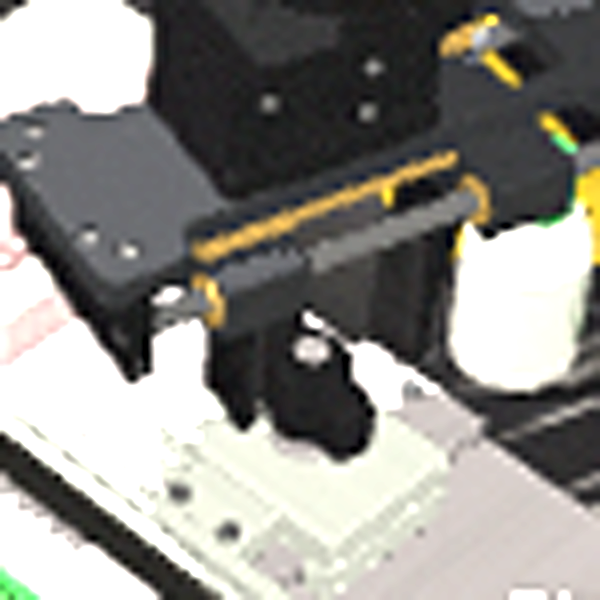

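{"api": "play_rows", "payload": {"steps": [[[0,0,0.004,0,0,0,0.05],[0,0,0.004,0,0,0,0.05],[0,0,0,0,0,0,0.05],[0,0,0,0,0,0,0.02],[0,0,0,0,0,0,0.01],[0,0,0,0,0,0,0.005],[0,0,0,0,0,0,0.005],[0,0,0,0,0,0,0.005]]]}}

```text
time_s: 6.9
tool_pos: [0.5717, -0.0946, 0.1025]
tool_rot: [-179.9, -0.0, 0.0]
force: [-0.6, 8.4, 1.1]
grip_width: 0.0179
grasp_force: 4.2
```

{"api": "play_rows", "payload": {"steps": [[[0,-0.001,0,0,0,0,0.005],[0,0,0,0,0,0,0.005],[0,0,0,0,0,0,0.005]]], "force": 30}}

```text
time_s: 7.2
tool_pos: [0.5717, -0.0936, 0.1025]
tool_rot: [-180.0, -0.0, 0.1]
force: [0.3, 2.3, 1.2]
grip_width: 0.0159
grasp_force: 30.0
```

Run:
```python
from h import *
o=get_obs();print({k:np.round(v,3).tolist() for k,v in o.items()})
```

```text
{'time_s': 7.2, 'qpos': [34.535, 15.622, -32.361, 98.469, 8.874, 68.48, -90.038], 'joint_velocities': [0.09, -0.02, -0.002, -0.032, 0.023, 0.031, -0.077], 'effort': [1.677, -40.041, -2.588, -29.498, 0.792, -0.145, -0.24], 'tool_pos': [0.572, -0.094, 0.102], 'tool_rot': [-179.963, -0.001, 0.099], 'force': [0.295, 2.303, 1.21], 'wrist_torque': [0.593, 0.052, 0.257], 'grasp_force': 29.989, 'grip_width': 0.016}
```

{"api": "play_rows", "payload": {"steps": [[[0,0,0,0,0,0,0.005],[0,0,0,0,0,0,0.005],[0,0,0,0,0,-0.05,0.005],[0,0,0,0,0,-0.05,0.005],[0,0,0,0,0,-0.05,0.005],[0,0,0,0,0,-0.05,0.005],[0,0,0,0,0,0,0.005]]], "force": 60}}

```text
time_s: 7.9
tool_pos: [0.5717, -0.0937, 0.1023]
tool_rot: [-179.9, -0.0, 11.5]
force: [1.1, 4.5, -0.6]
grip_width: 0.0157
grasp_force: 60.0
```

```bash
cat >> h.py <<'E'
def st():
    o=get_obs();print(o["time_s"],"pos",np.round(np.array(o["tool_pos"])*1000,1),"rot",np.round(o["tool_rot"],1),"F",np.round(o["force"],1),"T",np.round(o["wrist_torque"],2),"w",round(o["grip_width"],4),round(o["grasp_force"],1),"j7",round(o["qpos"][6],1))
E
python3 -c "from h import *;st()"
```

```text
7.9 pos [571.7 -93.7 102.3] rot [-179.9   -0.    11.5] F [ 1.1  4.5 -0.6] T [ 0.99 -0.11 -0.18] w 0.0157 60.0 j7 -79.0
```

{"api": "play_rows", "payload": {"steps": [[[0,0,0,0,0,-0.12,0.005],[0,0,0,0,0,-0.12,0.005],[0,0,0,0,0,-0.12,0.005],[0,0,0,0,0,-0.12,0.005],[0,0,0,0,0,-0.12,0.005],[0,0,0,0,0,-0.12,0.005],[0,0,0,0,0,-0.12,0.005],[0,0,0,0,0,-0.12,0.005]]]}}

```text
time_s: 8.7
tool_pos: [0.572, -0.0941, 0.1021]
tool_rot: [180.0, -0.1, 66.7]
force: [2.0, 2.5, -2.9]
grip_width: 0.0154
grasp_force: 60.0
```

```bash
python3 -c "from h import *;st()"
```

```text
8.7 pos [572.  -94.1 102.1] rot [ 1.80e+02 -1.00e-01  6.67e+01] F [ 2.   2.5 -2.9] T [ 0.74 -0.44 -0.17] w 0.0154 60.0 j7 -25.9
```

Following the bar well. Continue to about 166°.

{"api": "play_rows", "payload": {"steps": [[[0,0,0,0,0,-0.14,0.005],[0,0,0,0,0,-0.14,0.005],[0,0,0,0,0,-0.14,0.005],[0,0,0,0,0,-0.14,0.005],[0,0,0,0,0,-0.14,0.005],[0,0,0,0,0,-0.14,0.005],[0,0,0,0,0,-0.14,0.005],[0,0,0,0,0,-0.14,0.005],[0,0,0,0,0,-0.14,0.005],[0,0,0,0,0,-0.14,0.005],[0,0,0,0,0,-0.14,0.005],[0,0,0,0,0,-0.14,0.005]]]}}

```text
time_s: 9.9
tool_pos: [0.5728, -0.0937, 0.1021]
tool_rot: [179.9, 0.1, 163.0]
force: [3.1, 5.2, -4.7]
grip_width: 0.0153
grasp_force: 60.0
```

```bash
python3 -c "from h import *;st()"
```

```text
9.9 pos [572.8 -93.7 102.1] rot [1.799e+02 1.000e-01 1.630e+02] F [ 3.1  5.2 -4.7] T [ 0.96 -0.94 -0.07] w 0.0153 60.0 j7 64.6
```

{"api": "play_rows", "payload": {"steps": [[[0,0,0,0,0,-0.05,0.005],[0,0,0,0,0,0,0.005],[0.0014,0.0027,0,0,0,0,0.005],[0.0014,0.0027,0,0,0,0,0.005],[0.0014,0.0027,0,0,0,0,0.005],[0.0014,0.0027,0,0,0,0,0.005],[0.0014,0.0027,0,0,0,0,0.005],[0.0014,0.0027,0,0,0,0,0.005]]]}}

```text
time_s: 10.7
tool_pos: [0.5688, -0.0804, 0.1021]
tool_rot: [-179.8, 0.2, 165.4]
force: [4.9, -2.6, -4.7]
grip_width: 0.0155
grasp_force: 60.0
```

```bash
python3 -c "from h import *;st()"
```

```text
10.7 pos [568.8 -80.4 102.1] rot [-179.8    0.2  165.4] F [ 4.9 -2.6 -4.7] T [-0.48 -1.03  0.03] w 0.0155 60.0 j7 65.5
```

{"api": "play_rows", "payload": {"steps": [[[0.0015,0.0026,0,0,0,0,0.005],[0.0015,0.0026,0,0,0,0,0.005],[0.0015,0.0026,0,0,0,0,0.005],[0.0015,0.0026,0,0,0,0,0.005],[0.0015,0.0026,0,0,0,0,0.005],[0.0015,0.0026,0,0,0,0,0.005],[0,0,0,0,0,0,0.005],[0,0,0,0,0,0,0.005]]]}}

```text
time_s: 11.5
tool_pos: [0.563, -0.0611, 0.1021]
tool_rot: [-179.9, 0.1, 165.5]
force: [2.7, -3.2, -5.8]
grip_width: 0.0154
grasp_force: 60.0
```

```bash
cat >> h.py <<'E'
    t=np.radians(16.2);u=np.array([-np.sin(t),np.cos(t)]);n=np.array([np.cos(t),np.sin(t)]);F=np.array(o["force"][:2]);d=np.array(o["tool_pos"][:2])*1000-[571.7,-93.7]
    print("along",round(F@u,1),"lat",round(F@n,1),"travel",round(d@u,1),"lat",round(d@n,1))
E
python3 - <<'E'
from h import *
st()
c=read_camera("scene")
for t,z in(("tube_rack",.128),("jaw_face",.116)):
    s=silhouettes("scene",t)[0];print(t,s["p"],rect(c,s["pixels"],z))
E
```

```text
11.5 pos [563.  -61.1 102.1] rot [-1.799e+02  1.000e-01  1.655e+02] F [ 2.7 -3.2 -5.8] T [-0.65 -1.01 -0.05] w 0.0154 60.0 j7 64.2
along -3.8 lat 1.7 travel 33.7 lat 0.7
tube_rack 0.67 [519.4  56.6 224.8 105.   15.2]
jaw_face 0.52 [546.6  -1.  148.7  13.3  18.2]
```

{"api": "play_rows", "payload": {"steps": [[[0.0013,0.0022,0,0,0,0,0.005],[0.0013,0.0022,0,0,0,0,0.005],[0.0013,0.0022,0,0,0,0,0.005],[0.0013,0.0022,0,0,0,0,0.005],[0.0013,0.0022,0,0,0,0,0.005],[0.0013,0.0022,0,0,0,0,0.005],[0.001,0.0017,0,0,0,0,0.005],[0.001,0.0017,0,0,0,0,0.005]]]}}

```text
time_s: 12.45
tool_pos: [0.5572, -0.0421, 0.1021]
tool_rot: [-179.9, 0.0, 165.6]
force: [4.4, -5.3, -6.7]
grip_width: 0.0154
grasp_force: 60.0
```

```bash
python3 -c "from h import *;st()"
```

```text
12.45 pos [557.2 -42.1 102.1] rot [-179.9    0.   165.6] F [ 4.4 -5.3 -6.7] T [-1.02 -1.09 -0.  ] w 0.0154 60.0 j7 62.7
along -6.3 lat 2.7 travel 53.6 lat 0.5
```

{"api": "play_rows", "payload": {"steps": [[[0.0005,0.0009,0,0,0,0,0.005],[0.0005,0.0009,0,0,0,0,0.005],[0.0005,0.0009,0,0,0,0,0.005],[0,0,0,0,0,0,0.005]]]}}

```text
time_s: 12.85
tool_pos: [0.5563, -0.0389, 0.1021]
tool_rot: [-179.9, -0.0, 165.6]
force: [4.8, -3.6, -6.6]
grip_width: 0.0157
grasp_force: 60.0
```

```bash
python3 -c "from h import *;st()"
```

```text
12.85 pos [556.3 -38.9 102.1] rot [-179.9   -0.   165.6] F [ 4.8 -3.6 -6.6] T [-0.9  -0.98 -0.02] w 0.0157 60.0 j7 62.4
along -4.8 lat 3.6 travel 57.0 lat 0.5
```

{"api": "play_rows", "payload": {"steps": [[[0.0005,0.0009,0,0,0,0,0.005],[0.0005,0.0009,0,0,0,0,0.005],[0,0,0,0,0,0,0.005]]]}}

```text
time_s: 13.15
tool_pos: [0.5561, -0.0383, 0.1021]
tool_rot: [-179.8, 0.0, 165.5]
force: [5.0, -6.2, -6.7]
grip_width: 0.0154
grasp_force: 60.0
```

```bash
python3 -c "from h import *;st()"
```

```text
13.15 pos [556.1 -38.3 102.1] rot [-179.8    0.   165.5] F [ 5.  -6.2 -6.7] T [-1.27 -1.07 -0.01] w 0.0154 60.0 j7 62.3
along -7.3 lat 3.1 travel 57.6 lat 0.5
```

{"api": "play_rows", "payload": {"steps": [[[0.0005,0.0009,0,0,0,0,0.005],[0.0005,0.0009,0,0,0,0,0.005],[0,0,0,0,0,0,0.005],[0,0,0,0,0,0,0.005]]]}}

```text
time_s: 13.55
tool_pos: [0.5561, -0.0382, 0.1021]
tool_rot: [-179.7, 0.1, 165.5]
force: [4.9, -9.6, -7.6]
grip_width: 0.0155
grasp_force: 60.0
```

```bash
python3 -c "from h import *;st()"
```

```text
13.55 pos [556.1 -38.2 102.1] rot [-1.797e+02  1.000e-01  1.655e+02] F [ 4.9 -9.6 -7.6] T [-1.93 -1.41  0.01] w 0.0155 60.0 j7 62.1
along -10.6 lat 2.1 travel 57.7 lat 0.5
```

{"api": "play_rows", "payload": {"steps": [[[0.0005,0.0009,0,0,0,0,0.005],[0.0005,0.0009,0,0,0,0,0.005],[0,0,0,0,0,0,0.005],[0,0,0,0,0,0,0.005]]]}}

```text
time_s: 13.95
tool_pos: [0.556, -0.038, 0.1021]
tool_rot: [-179.6, 0.2, 165.4]
force: [6.3, -12.0, -7.8]
grip_width: 0.016
grasp_force: 60.0
```

Run:
```python
from h import *
st()
for n in("scene","top"):
    c=read_camera(n)
    for t,z in(("tube_rack",.128),("jaw_face",.116),("shaker",.092)):
        for s in silhouettes(n,t)[:1]:print(n,t,round(s["p"],2),rect(c,s["pixels"],z))
i=[cv2.resize(read_camera(n)["frame"][y:y+120,250:400,::-1],(400,320),interpolation=cv2.INTER_CUBIC) for n,y in(("scene",145),("top",140))]
cv2.imwrite("pics/c7.png",np.hstack(i))
```

```text
13.95 pos [556.  -38.  102.1] rot [-179.6    0.2  165.4] F [  6.3 -12.   -7.8] T [-2.53 -1.64  0.09] w 0.016 60.0 j7 62.0
along -13.3 lat 2.7 travel 57.9 lat 0.5
scene tube_rack 0.64 [ 357.6 -219.    48.7   17.3  -51.7]
scene shaker 0.96 [532.7 -11.4 320.8 251.9 -74.5]
top tube_rack 0.85 [525.6  70.9 209.9  91.1  17.5]
top jaw_face 0.65 [528.2  72.7 214.2  93.7  17.7]
top shaker 0.61 [529.3  56.7 218.3 161.8  17. ]
```

View pics/c7.png

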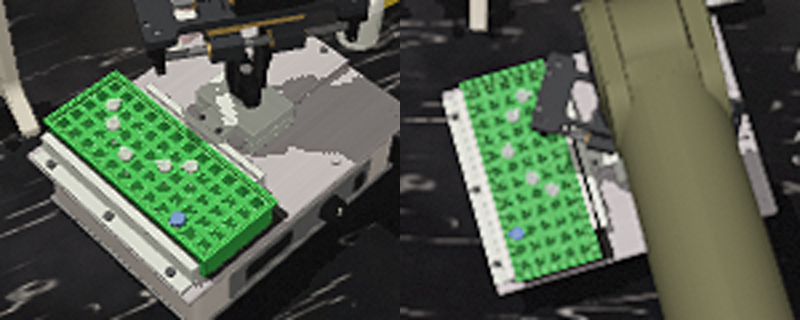

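{"api": "play_rows", "payload": {"steps": [[[0.0005,0.0009,0,0,0,0,0.005],[0,0,0,0,0,0.06,0.005],[0,0,0,0,0,0.12,0.005],[0,0,0,0,0,0.12,0.005],[0,0,0,0,0,0.12,0.005],[0,0,0,0,0,0.12,0.005],[0,0,0,0,0,0.12,0.005]]]}}

```text
time_s: 15.15
tool_pos: [0.5558, -0.0382, 0.1021]
tool_rot: [-179.8, 0.5, 127.3]
force: [7.6, -14.9, -8.8]
grip_width: 0.0156
grasp_force: 60.0
```

```bash
python3 -c "from h import *;st()"
```

```text
15.15 pos [555.8 -38.2 102.1] rot [-179.8    0.5  127.3] F [  7.6 -14.9  -8.8] T [-2.94 -1.7   0.05] w 0.0156 60.0 j7 26.5
along -16.4 lat 3.2 travel 57.7 lat 0.2
```

{"api": "play_rows", "payload": {"steps": [[[0,0,0,0,0,0.13,0.005],[0,0,0,0,0,0.13,0.005],[0,0,0,0,0,0.13,0.005],[0,0,0,0,0,0.13,0.005],[0,0,0,0,0,0.13,0.005],[0,0,0,0,0,0.13,0.005]]]}}

```text
time_s: 15.75
tool_pos: [0.5555, -0.0384, 0.1021]
tool_rot: [179.9, 0.5, 82.5]
force: [5.9, -14.6, -7.4]
grip_width: 0.0157
grasp_force: 60.0
```

```bash
python3 -c "from h import *;st()"
```

```text
15.75 pos [555.5 -38.4 102.1] rot [179.9   0.5  82.5] F [  5.9 -14.6  -7.4] T [-3.15 -1.41  0.04] w 0.0157 60.0 j7 -16.0
along -15.6 lat 1.6 travel 57.7 lat -0.1
```

{"api": "play_rows", "payload": {"steps": [[[0,0,0,0,0,0.13,0.005],[0,0,0,0,0,0.13,0.005],[0,0,0,0,0,0.13,0.005],[0,0,0,0,0,0.13,0.005],[0,0,0,0,0,0.13,0.005],[0,0,0,0,0,0.13,0.005],[0,0,0,0,0,0.05,0.005],[0,0,0,0,0,0,0.005]]]}}

```text
time_s: 16.55
tool_pos: [0.5551, -0.0381, 0.1021]
tool_rot: [179.6, 0.2, 35.2]
force: [6.0, -15.5, -7.2]
grip_width: 0.0157
grasp_force: 60.0
```

```bash
python3 -c "from h import *;st()"
```

```text
16.55 pos [555.1 -38.1 102.1] rot [179.6   0.2  35.2] F [  6.  -15.5  -7.2] T [-3.02 -1.15 -0.11] w 0.0157 60.0 j7 -61.5
along -16.5 lat 1.4 travel 58.0 lat -0.4
```

{"api": "play_rows", "payload": {"steps": [[[0,0,0,0,0,0.1,0.005],[0,0,0,0,0,0.1,0.005],[0,0,0,0,0,0.1,0.005],[0,0,0,0,0,0,0.005]]]}}

```text
time_s: 16.95
tool_pos: [0.555, -0.038, 0.1022]
tool_rot: [179.6, 0.1, 18.0]
force: [4.1, -14.5, -5.3]
grip_width: 0.0158
grasp_force: 60.0
```

```bash
python3 -c "from h import *;st()"
```

```text
16.95 pos [555.  -38.  102.2] rot [1.796e+02 1.000e-01 1.800e+01] F [  4.1 -14.5  -5.3] T [-2.97 -1.12 -0.12] w 0.0158 60.0 j7 -78.3
along -15.1 lat -0.1 travel 58.1 lat -0.5
```

{"api": "play_rows", "payload": {"steps": [[[0,0,0,0,0,0.05,0.005],[0,0,0,0,0,0.05,0.005],[0,0,0,0,0,0.05,0.005],[0,0,0,0,0,0,0.005]]]}}

```text
time_s: 17.35
tool_pos: [0.555, -0.038, 0.1023]
tool_rot: [179.5, 0.1, 9.5]
force: [4.5, -15.0, -5.0]
grip_width: 0.0153
grasp_force: 60.0
```

```bash
python3 -c "from h import *;st()"
```

```text
17.35 pos [555.  -38.  102.3] rot [1.795e+02 1.000e-01 9.500e+00] F [  4.5 -15.   -5. ] T [-2.93 -0.94  0.26] w 0.0153 60.0 j7 -86.5
along -15.6 lat 0.1 travel 58.2 lat -0.5
```

{"api": "play_rows", "payload": {"steps": [[[0,0,0,0,0,0.05,0.005],[0,0,0,0,0,0.05,0.005],[0,0,0,0,0,0.05,0.005],[0,0,0,0,0,0,0.005],[0,0,0,0,0,0,0.005]]]}}

```text
time_s: 17.85
tool_pos: [0.555, -0.0379, 0.1025]
tool_rot: [179.5, -0.0, 1.0]
force: [4.2, -16.1, -4.8]
grip_width: 0.0153
grasp_force: 60.2
```

```bash
python3 -c "from h import *;st()"
```

```text
17.85 pos [555.  -37.9 102.5] rot [179.5  -0.    1. ] F [  4.2 -16.1  -4.8] T [-2.96 -0.82  0.6 ] w 0.0153 60.2 j7 -94.8
along -16.7 lat -0.5 travel 58.2 lat -0.5
```

{"api": "play_rows", "payload": {"steps": [[[0,0,0,0,0,0.03,0.005],[0,0,0,0,0,0,0.005],[0.0006,0.0019,0,0,0,0,0.005],[0.0006,0.0019,0,0,0,0,0.005],[0.0006,0.0019,0,0,0,0,0.005],[0.0006,0.0019,0,0,0,0,0.005],[0,0,0,0,0,0,0.005]]]}}

```text
time_s: 18.55
tool_pos: [0.5549, -0.0377, 0.1025]
tool_rot: [180.0, 0.3, -0.4]
force: [-5.5, -3.3, 2.7]
grip_width: 0.0152
grasp_force: 60.2
```

```bash
python3 -c "from h import *;st()"
```

```text
18.55 pos [554.9 -37.7 102.5] rot [180.    0.3  -0.4] F [-5.5 -3.3  2.7] T [-0.51  1.07  0.63] w 0.0152 60.2 j7 -95.8
along -1.6 lat -6.2 travel 58.4 lat -0.5
```

{"api": "play_rows", "payload": {"steps": [[[0,0,0,0,0,0,0.022],[0,0,0,0,0,0,0.03],[0,0,0,0,0,0,0.04],[0,0,0,0,0,0,0.045],[0,0,0,0,0,0,0.045],[0,0,0,0,0,0,0.045]]], "force": 20}}

```text
time_s: 19.15
tool_pos: [0.557, -0.0382, 0.1024]
tool_rot: [-180.0, 0.0, -0.5]
force: [-0.3, -0.2, 0.8]
grip_width: 0.0438
grasp_force: 0.0
```

```bash
python3 -c "from h import *;st()"
```

```text
19.15 pos [557.  -38.2 102.4] rot [-180.     0.    -0.5] F [-0.3 -0.2  0.8] T [-0.01  0.02 -0.02] w 0.0438 0.0 j7 -95.8
along -0.1 lat -0.3 travel 57.3 lat 1.4
```

Free of contact. Lift and retreat to the right-front, then look.

{"api": "play_rows", "payload": {"steps": [[[0,0,-0.01,0,0,0,0.045],[0,0,-0.03,0,0,0,0.045],[0,0,-0.04,0,0,0,0.045],[0,0,-0.04,0,0,0,0.045],[-0.02,0.04,-0.02,0,0,0,0.045],[-0.02,0.04,0,0,0,0,0.045],[-0.02,0.04,0,0,0,0,0.045],[-0.02,0.04,0,0,0,0,0.045],[-0.02,0.04,0,0,0,0,0.045],[-0.02,0.04,0,0,0,0,0.045],[0,0,0,0,0,0,0.045],[0,0,0,0,0,0,0.045]]]}}

```text
time_s: 20.35
tool_pos: [0.4344, -0.2781, 0.2431]
tool_rot: [-180.0, -0.0, -0.7]
force: [0.5, -0.1, 0.3]
grip_width: 0.0449
grasp_force: 0.0
```

Run:
```python
from h import *
st()
c=read_camera("top")
for t,z in(("tube_rack",.128),("knob_grip",.16),("shaker",.092),("jaw",.12)):
    for s in silhouettes("top",t)[:1]:print(t,round(s["p"],2),rect(c,s["pixels"],z))
i=[cv2.resize(read_camera(n)["frame"][y:y+120,260:410,::-1],(400,320),interpolation=cv2.INTER_CUBIC) for n,y in(("scene",140),("top",140))]
cv2.imwrite("pics/c8.png",np.hstack(i))
```

```text
20.35 pos [ 434.4 -278.1  243.1] rot [-180.    -0.    -0.7] F [ 0.5 -0.1  0.3] T [0.06 0.01 0.01] w 0.0449 0.0 j7 -61.4
along -0.2 lat 0.4 travel -138.8 lat -183.3
tube_rack 0.69 [525.7  70.8 210.4  88.7  16.3]
knob_grip 0.53 [ 5.566e+02 -3.480e+01  5.380e+01  2.120e+01 -3.000e-01]
shaker 0.57 [560.7 -62.4 228.1 192.8  16.7]
jaw 0.78 [548.4 -18.8 141.5  94.9  15.5]
```

View pics/c8.png

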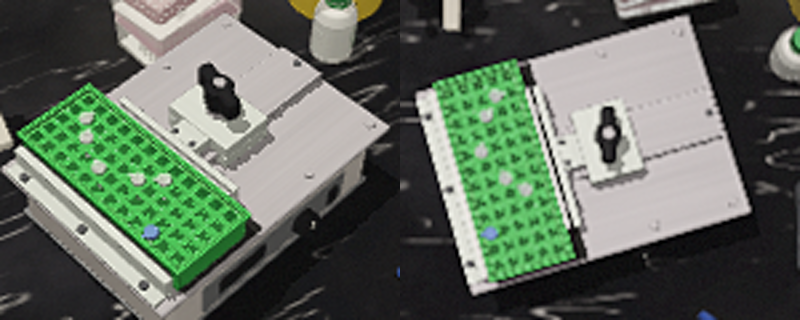

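The picture shows the rack flush against the fence and the jaw plate on its side. The bar knob is back at its tight angle and the arm is clear.

```bash
python3 -c "from cell import sign_off;print(sign_off())"
```

```text
the job is handed in; nothing more can be done
None
```

The job is handed in, with no verdict returned: the rack is clamped square against the fence with the jaw pressing on it (an estimated 12 N just before locking), the knob is retightened to an estimated -0.3 rad, and the arm is clear.

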